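# Load the dry-block heater and tip its lid shut

## Robot

A 6-joint arm with a two-finger parallel gripper is mounted at the origin on the work surface. World frame = base frame: x ahead of the robot, y to its left, z up, the work surface at z = 0. Lengths are in m, angles in rad, forces in N, time in s.
With the tool pointing down it reaches from about 0.25 to 0.725 m from the base axis. Payload 9.7 kg.
Tool frame: the origin (TCP) lies at the very end of the fingers, on their centre line; the grasp point (between the pads) lies arm.pinch_z behind it (arm.pinch_z is the distance from the TCP to the grasp point, in m); z points along the fingers, y is the line along which they close (so a half turn about z gives the same grasp; the last joint's range is limited). The gripper opens to 85 mm and grips with 20 to 120 N. Pads are 22 mm wide; open, the fingers measure 114 mm over their backs; the gripper's body (76 mm by 85 mm) begins 54 mm behind the grasp point. The pads swing forward as they close: fully open they stand 13 mm farther back than shut.
Start: joints at [-1.112, 0.087, 0.176, 1.66, 0, 1.571], TCP at [0.244, -0.493, 0.231] pointing down, gripper open.
Joint ranges: [-3.13, 3.13], [-0.85, 1.81], [-1.15, 1.24], [-2.2, 2.28], [-1.44, 1.52], [-3.14, 3.14]. Speed limits (rad/s): [2.22, 2.22, 2.57, 3.14, 3.14, 3.14].

## Interface

Orientations are given as a 3x3 rotation matrix whose columns are the frame's x, y, z axes.
In Python, from station import status, vision, hand_in, arm gives the robot as it stands.
- The arm moves only by the shell command python3 -m handwheel 'ROWS' [FORCE]. ROWS is JSON, a list that holds one entry, the list of rows, each a list of 5 numbers: the shift along the tool's x, y, z in cm, then the turn about the tool's z in degrees, then the gripper's target within -1 to 1 (shut at 1, half-way at 0, fully open at -1). In form: [[[dx, dy, dz, turn, fingers], ...]]. A call has 1 to 20 rows; each row is the pose to reach, as a shift and turn from the pose commanded when the call began, along the tool's axes at that moment; what a row does not reach only later rows make up. A row lasts 1/8 s, in which the tool goes at most 62.5 mm and 10.7 degrees, less where a joint would pass 70% of its speed; a pose out of reach is approached as far as the arm can. A call with a gripper value outside its range is refused whole. The fingers move at their own pace and stop on an object; FORCE is the grip in N (left out, the last holds). Time passes only in rows, so rows that repeat a pose let the fingers close. It gives the time, the measured TCP pose, the force, the opening and the grip force at its end, in the units of the state.
- status.read_state(): the state, without advancing time (a new reading comes with each control period).
- vision.camera(name): name is "side" or "top" or "wrist"; returns (picture, depth): 400x640x3 uint8, red, green, blue; 400x640 float32, m along the optical axis (not along the pixel's ray), 0 where there is no reading.
- vision.camera_params(name): a dict with "intrinsics" (3x3 intrinsics, pixels), "position" and "orientation" of the camera in the world. Camera axes: x right, y down, z forward; pixel columns grow to the right and rows downward; lengths in m; the calibration is good to about 2 mm. The wrist camera is an equidistant fisheye: a pixel r from the principal point sees the ray r / f radians off the axis. A picture is of the moment at which its call begins: read the wrist's pose just before it. camera_params takes no time and is no camera call; for the wrist camera it gives the pose at the moment of the call.
- hand_in(): hands the job in; it is judged then, once.
The state is a dict: "time": time; "q": joint angles; "qvel": joint speeds; "effort": joint torques, N m; "position": TCP position; "tool_rot": TCP orientation; "ft_force": force on the tool from outside, world axes, zero at the start; "wrist_torque": the same for the moment, N m; "gripper_width": opening from 0.0 (shut) to 1.0 (fully open); "grasp_force": force on a finger pad.
Only numpy, scipy, OpenCV 4.12 (cv2) and the standard library are available. Lean on these libraries where they do the work, as an engineer would, in place of code of your own. Each camera call takes 0.05 s, during which the arm holds its last target. There are 200 camera calls.

## Task

Put the metal tube block into the well of the dry-block heater and press it fully home, flat on the heater plate at the bottom, against the grip of the well's side springs but without bearing hard on the plate. Then gently push the heater's open lid over past upright just until its own weight takes it, and let it swing shut by itself: do not ride it down, press on it or touch it after that. Leave the bottle, tip box and beaker where they stand.

Things in the scene. Friction and masses are not known exactly. Their poses are not given: they have to be found in the camera images.
- block_mid (a point): Centre of the loose plain aluminium tube block, 37 mm above its underside, about 350 g. Body 70 (x) x 90 (y) x 42 mm high; on its top stands a grip bar 60 (x) x 12 (y) x 32 mm high, to be pinched across its 12 mm; 74 mm high overall, so this point is 5 mm below the bar's foot. z up. Dark tube holes lie 33 mm either side of the bar. Same turned half round.
- heater: Dry-block heater, fixed to the bench, blue and white; origin on the bench under its well. x points to the lid's hinge, y runs along the hinge, z up. Housing 170 (x) x 200 (y) mm, rim 105 mm high; low control panel (40 mm deep, 75 mm high with knobs) along its -x side. Inside, a tray 146 (x) x 160 (y) mm reaches from the rim down round the well's mouth; its floor is 54 mm above the bench.
- well (a point): Centre of the well's floor, the top of the heater plate, 25 mm above the bench; axes as the heater's. Well 74 (x) x 94 (y) mm with a steep sloping lead-in 8 mm wide round its mouth, its top 44 mm above this point. The block goes in with its 90 mm side along y, either way round. Home, its underside lies flat on the plate: block_mid 37 mm above this point.
- hotplate: Rigid heater plate 74 x 94 x 5 mm at the bottom of the well, to be loaded by 40 N at most; origin 5 mm below well, same axes. Steel leaf springs in the well's +y and -y walls, grip the block's sides ever harder towards the bottom: it stops on them some 15 to 20 mm above home and must be pressed down, at last with some 12 to 20 N depending on friction, and then stays.
- lid (a joint): Lid angle in rad: 0 shut (level on the rim), 1.57 upright, 2.25 fully open, leaning back on its stop, where it starts. Damped, slightly stiff hinge: pushing near the free edge takes 1 to 3 N (20 N is too much); the lid stays put near upright and falls by itself, in a few seconds, once pushed below about 1.5 to 1.35. Not to be touched below 0.8.
- lid_hinge (a point): On the hinge axis, mid-width, at the lid's underside; 105.5 mm above the bench, 85 mm from the well's centre along the heater's x. Turns with the lid: y is the hinge axis, -x points along the lid to its free edge, z is the normal of its outer face (up when shut; facing away from the well when the lid stands upright).
- lid_edge (a point): Middle of the lid's free edge on its outer face, 172 mm from the hinge; axes as lid_hinge. White plastic plate 172 x 200 (along the hinge) x 8 mm, about 300 g, with a flat finger lip 12 x 80 mm beyond the edge.
- bottle_mid (a point): Amber bottle with a white cap, 62 mm across, 140 mm high, half-way up (70 mm), loose on the bench; z up. Not to be disturbed.
- tipbox_mid (a point): Closed blue pipette tip box 80 x 115 x 55 mm, half-way up (27.5 mm), loose on the bench; z up. Not to be disturbed.
- beaker_mid (a point): White beaker 72 mm across, 85 mm high, half-way up (42.5 mm), loose on the bench; z up. Not to be disturbed.
Things that resemble listed ones, but are neither listed nor needed, are in the scene too. There is more than one size of the part that bears bottle_mid; the job needs the smallest.

How it is judged:
On the way, in this order (a step that is already met when the one before it is completed fails the run):
1. the block is fully home in the well, with the lid still open (z of block_mid in the frame of well between 0.034 and 0.0385 m and horizontal distance between block_mid and well below 0.006 m and angle between block_mid's own z axis and vertical below 0.04 rad and value of joint lid above 1.5 rad), for 0.2 s.
2. the lid has been pushed past upright (value of joint lid below 1.45 rad), for 0.1 s.
3. the lid has fallen shut, untouched (value of joint lid below 0.03 rad and not (contact force between any of the fingers, the arm and lid above 0.3 N)), for 0.2 s.
At the end, for the whole second after the job is handed in: The block is home (underside within 1.5 mm of the heater plate, within 6 mm of the well's centre, level to 0.04 rad), the lid is shut to within 0.03 rad. Bottle, tip box and beaker are within 30 mm of where they stood and upright to 0.3 rad (z of block_mid in the frame of well between 0.034 and 0.0385 m and horizontal distance between block_mid and well below 0.006 m and angle between block_mid's own z axis and vertical below 0.04 rad and value of joint lid below 0.03 rad and not (distance of bottle_mid from where it was at the start of the episode above 0.03 m or angle between bottle_mid's own z axis and vertical above 0.3 rad) and not (distance of tipbox_mid from where it was at the start of the episode above 0.03 m or angle between tipbox_mid's own z axis and vertical above 0.3 rad) and not (distance of beaker_mid from where it was at the start of the episode above 0.03 m or angle between beaker_mid's own z axis and vertical above 0.3 rad)); the robot touches nothing.
It fails at once if the heater plate is loaded by more than 40 N (contact force between block and hotplate above 40 N).
It fails at once if the lid is pushed or struck with more than 20 N (contact force between any of the fingers, the arm and lid above 20 N).
It fails at once if the lid is touched while below 0.8 rad: it must fall shut by its own weight (value of joint lid below 0.8 rad and contact force between any of the fingers, the arm and lid above 0.3 N).
It fails at once if the bottle, tip box or beaker is shifted by more than 30 mm or tipped ((distance of bottle_mid from where it was at the start of the episode above 0.03 m or angle between bottle_mid's own z axis and vertical above 0.3 rad) or (distance of tipbox_mid from where it was at the start of the episode above 0.03 m or angle between tipbox_mid's own z axis and vertical above 0.3 rad) or (distance of beaker_mid from where it was at the start of the episode above 0.03 m or angle between beaker_mid's own z axis and vertical above 0.3 rad)).
It also fails if it takes over 72 s, if anything falls off the work surface, if the arm or the gripper's body presses on something with over 40 N, if the wrist force passes 120 N, or if a joint passes its speed limit or range.

## Working session

There is one attempt and no reset: what is moved stays moved. The work goes in short steps, Python scripts to look and compute and a shell command to move; the robot and the scene stay as the last step left them, time stands still between calls to the robot, and variables do not carry over. Pictures are saved under pics/ and viewed, at most 10 in all, crops included, and the job is handed in when it is done.

```bash
mkdir -p pics; ls
cat > h.py <<'E'
import numpy as np, cv2
from station import status, vision, arm
def cloud(name):
    p=vision.camera_params(name); im,d=vision.camera(name)
    K=np.array(p["intrinsics"]);R=np.array(p["orientation"]);t=np.array(p["position"])
    v,u=np.mgrid[:400,:640]
    c=np.stack([(u-K[0,2])/K[0,0]*d,(v-K[1,2])/K[1,1]*d,d],-1)
    return im,d,c@R.T+t
E
python3 - <<'E'
from h import *
print(status.read_state(), arm.pinch_z)
for n in("top","side"):
    im,d,P=cloud(n); np.savez(n,im=im,d=d,P=P)
    cv2.imwrite(f"pics/{n}.png",im[:,:,::-1]); p=vision.camera_params(n);print(n,p)
E
```

```text
pics
{'time': 0.0, 'q': array([-1.11197155e+00,  8.74359750e-02,  1.75136792e-01,  1.65976155e+00,
       -4.10339194e-05,  1.57081147e+00]), 'qvel': array([5.77790013e-04, 2.87453327e-04, 1.97203217e-03, 2.42093933e-06,
       6.95785557e-04, 1.09719568e-03]), 'effort': array([-2.61837013e-04, -5.20386422e+01,  4.64801252e+01,  1.62709260e-02,
       -6.23265237e-05,  2.79523306e-05]), 'position': array([ 0.24348703, -0.49292919,  0.23059766]), 'tool_rot': array([[ 8.96580299e-01,  4.42880809e-01, -5.96790208e-04],
       [ 4.42881209e-01, -8.96579606e-01,  1.11546241e-03],
       [-4.10530332e-05, -1.26440879e-03, -9.99999200e-01]]), 'ft_force': array([-0.53455499,  0.85320965, -0.05246028]), 'wrist_torque': array([-0.01700469, -0.02551646,  0.00995009]), 'grasp_force': 0.0, 'gripper_width': 1.0012568313621018} 0.0187
top {'intrinsics': array([[423.95346471,   0.        , 319.77741345],
       [  0.        , 423.95346471, 204.06288712],
       [  0.        ,   0.        ,   1.        ]]), 'position': array([ 0.43300548, -0.12236463,  1.04138847]), 'orientation': array([[ 0.00724178, -0.99840608,  0.05597198],
       [-0.99994917, -0.00762289, -0.00659853],
       [ 0.00701468, -0.05592135, -0.99841053]])}
side {'intrinsics': array([[409.50721035,   0.        , 317.77609674],
       [  0.        , 409.50721035, 205.40797979],
       [  0.        ,   0.        ,   1.        ]]), 'position': array([ 0.47563789, -0.90311365,  0.61250069]), 'orientation': array([[ 0.99813152, -0.04259331,  0.0438095 ],
       [-0.06004035, -0.55061333,  0.83259841],
       [-0.01134103, -0.83367306, -0.55214184]])}
```

View pics/top.png

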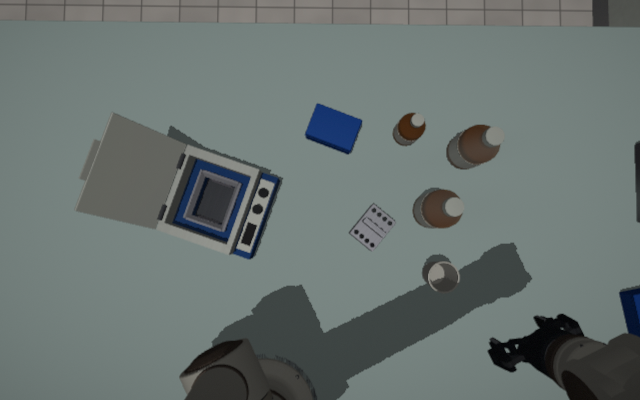

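View pics/side.png

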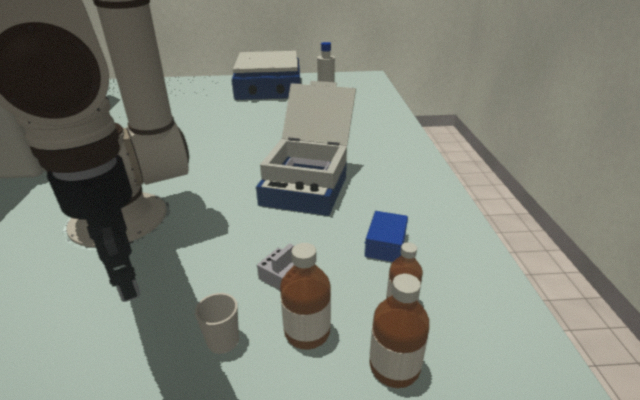

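The top view shows the heater at about (215,200) with its lid leaning left. The block is at (372,227) with the bar running along the line of the dark slots, and the tip box at (334,128). The beaker is at (443,277). There are three amber bottles, at (410,128), (440,208) and (475,145); the smallest, at (410,128), is the listed one, and I will avoid all three. The only loose tube block is at (372,227). I'll measure next and enlarge it.

Run:
```python
from h import *
D=np.load("top.npz");im,P=D["im"],D["P"]
z=P[...,2]
def blob(box,zlo,zhi):
    m=np.zeros(z.shape,bool);x0,y0,x1,y1=box;m[y0:y1,x0:x1]=True
    return m&(z>zlo)&(z<zhi)
def rect(m,n):
    p=P[m][:,:2].astype(np.float32)
    (c,s,a)=cv2.minAreaRect(p*1000);b=cv2.boxPoints((c,s,a));print(n,m.sum(),"c",np.round(c,1),"s",np.round(s,1),"a",round(a,1),"z",np.median(P[m][:,2]).round(4)); return b
rect(blob((340,195,405,260),.030,.050),"block top")
rect(blob((340,195,405,260),.062,.085),"bar")
b=rect(blob((155,140,270,260),.095,.115),"rim");print(b)
rect(blob((155,140,270,260),.0475,.062),"tray")
rect(blob((155,140,290,265),.01,.035),"well floor?")
for n,bx in dict(tip=(295,95,370,160),b1=(390,105,430,150),b2=(445,115,510,175),b3=(410,180,470,235),beak=(420,255,470,300)).items():
    m=blob(bx,.02,.3);zz=P[m][:,2];print(n,np.percentile(zz,98).round(3),np.round(P[m][:,:2].mean(0),3));rect(blob(bx,np.percentile(zz,95)-.02,.3),n)
# lid plane
m=blob((70,110,180,225),.12,.35);q=P[m];c=q.mean(0);n=np.linalg.svd((q-c)[::7],full_matrices=False)[2][2];print("lid c",c,"n",n,"zmax",q[:,2].max())
print(rect(m,"lid"))
c1=cv2.resize(im[190:265,330:415],None,fx=6,fy=6,interpolation=cv2.INTER_CUBIC)
c2=cv2.resize(im[100:270,70:290],None,fx=2.6,fy=2.6,interpolation=cv2.INTER_CUBIC)
h=max(c1.shape[0],c2.shape[0]);f=lambda c:cv2.copyMakeBorder(c,0,h-c.shape[0],0,0,0)
o=np.hstack([f(c1),f(c2)]);o=cv2.resize(o,None,fx=800/o.shape[1],fy=800/o.shape[1]);cv2.imwrite("pics/crop.png",o[:,:,::-1]);print(o.shape)
```

```text
block top 978 c [ 434.3 -253.3] s [70.3 90. ] a 50.9 z 0.0418
bar 151 c [ 434.3 -253.1] s [60.  12.2] a 51.4 z 0.0737
rim 2798 c [495.5 125.5] s [182.4 200.2] a 71.2 z 0.1053
[[371.45142   71.288246]
 [560.99274    6.927887]
 [619.6477   179.66678 ]
 [430.10638  244.02713 ]]
tray 2907 c [485.5  96.7] s [200.4 199.7] a 71.3 z 0.0553
well floor? 1210 c [480.   79.1] s [163.6 198.6] a 71.2 z 0.0251
tip 0.058 [ 0.668 -0.158]
tip 1709 c [ 670.5 -158.4] s [117.6  81.6] a 69.1 z 0.0546
b1 0.141 [ 0.658 -0.329]
b1 156 c [ 666.7 -336.8] s [27.6 27. ] a 6.0 z 0.1392
b2 0.196 [ 0.613 -0.464]
b2 356 c [ 621.9 -480.6] s [38.4 39.7] a 27.8 z 0.1939
b3 0.196 [ 0.474 -0.381]
b3 345 c [ 476.9 -396.4] s [38.3 38.3] a 44.1 z 0.1938
beak 0.087 [ 0.322 -0.412]
beak 315 c [ 323.9 -406.2] s [69.4 69.4] a 89.4 z 0.0826
lid c [0.54234783 0.26333265 0.18735814] n [ 0.24960107  0.73498579 -0.6304722 ] zmax 0.25115168630153095
lid 7691 c [542.4 262.5] s [113.9 200.1] a 70.9 z 0.1895
[[429.2167  241.30716]
 [618.34686 175.96172]
 [655.54333 283.61984]
 [466.41315 348.96527]]
(333, 800, 3)
```

View pics/crop.png

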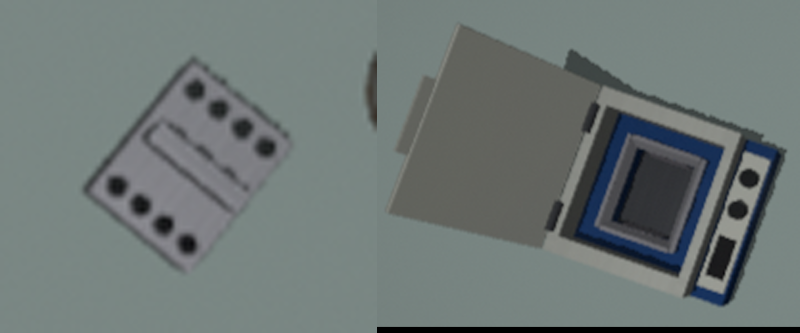

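The crop confirms it: a plain aluminium block with a bar and two rows of holes, measuring 70 x 90 x 42 mm with the bar top at 74 mm, centred at (0.434, -0.253), with its x axis at 51°. The heater's x axis points at 71°, and the lid's lean of 2.25 rad checks out. Next I refine the well's centre and move above the block.

```bash
python3 - <<'E'
from h import *
D=np.load("top.npz");P=D["P"];z=P[...,2];c=np.array([493.6,119.6]);a=np.deg2rad(71.2)
R=np.array([[np.cos(a),np.sin(a)],[-np.sin(a),np.cos(a)]])
L=(P[...,:2]*1000-c)@R.T
for n,lo,hi,w in(("floor",.015,.033,60),("collar top",.064,.075,75),("trayfloor",.05,.058,85),("rim",.1,.11,110)):
    m=(z>lo)&(z<hi)&(abs(L[...,0])<w)&(abs(L[...,1])<w);q=L[m];print(n,m.sum(),np.percentile(q,[1,50,99],axis=0).round(1).tolist(),cv2.minAreaRect(q.astype(np.float32)))
E
python3 -m handwheel '[[[3,-1.5,0,-4,-1],[8,-4,1,-12,-1],[14,-7,3,-20,-1],[20,-9.5,6,-25,-1],[25,-12,9,-25,-1],[27.7,-13,11,-25,-1],[27.7,-13,11,-25,-1],[27.7,-13,11,-25,-1]]]' 80
```

```text
floor 1087 [[-29.3, -43.8], [5.1, 0.3], [38.3, 43.9]] ((4.290973663330078, 0.05013275146484375), (94.0741195678711, 69.08064270019531), 89.67292022705078)
collar top 713 [[-49.2, -66.7], [24.1, -1.6], [74.6, 63.3]] ((12.237266540527344, 0.235137939453125), (125.1037368774414, 149.0849609375), 0.07469772547483444)
trayfloor 1931 [[-62.0, -79.6], [14.5, 2.1], [74.0, 79.8]] ((-4.715850830078125, 0.04399871826171875), (161.2764129638672, 160.28907775878906), 89.71376037597656)
rim 2397 [[-84.2, -99.4], [8.7, 2.5], [90.1, 99.3]] ((3.8521575927734375, 0.04663848876953125), (177.74554443359375, 200.17027282714844), 0.044642020016908646)
time: 1.1
position: [0.4342, -0.254, 0.1214]
tool_rot: [[0.625, 0.781, -0.0], [0.781, -0.625, -0.0], [-0.0, -0.0, -1.0]]
ft_force: [-0.5, -0.4, 0.5]
gripper_width: 1.001
grasp_force: 0.0
```

```bash
python3 -m handwheel '[[[0,0,3,0,-1],[0,0,5.5,0,-1],[0,0,7,0,-1],[0,0,7.5,0,-1],[0,0,7.5,0,-1],[0,0,7.5,0,1],[0,0,7.5,0,1],[0,0,7.5,0,1],[0,0,7.5,0,1],[0,0,7.5,0,1],[0,0,7.5,0,1],[0,0,7.5,0,1]]]' 80
```

```text
time: 2.6
position: [0.4346, -0.254, 0.0465]
tool_rot: [[0.625, 0.78, 0.001], [0.78, -0.625, -0.0], [0.0, 0.001, -1.0]]
ft_force: [1.2, 0.1, 1.2]
gripper_width: 0.125
grasp_force: 78.6
```

Gripped: 10.6 mm opening at 79 N. Next I lift and carry the block to above the well.

```bash
python3 -m handwheel '[[[0,0,-1,0,1],[0,0,-3.5,0,1],[0,0,-7,0,1],[0,0,-10.5,0,1],[2,-1,-13,0,1],[5,-3,-13,-4,1],[9,-5,-13,-8,1],[14,-8,-13,-12,1],[19,-11,-13,-16,1],[24,-14,-13,-19,1],[28,-16,-13,-20,1],[31,-17.8,-13,-20,1],[32.5,-18.6,-13,-20,1],[32.9,-18.8,-13,-20,1],[32.9,-18.8,-13,-20,1],[32.9,-18.8,-13,-20,1]]]' 80
python3 - <<'E'
from h import *
for n in("top","side"):
    im,d,P=cloud(n); np.savez(n+"2",im=im,d=d,P=P); 
    if n=="side":s=im[60:240,200:420]
    else: t=im[100:280,100:320]
o=np.hstack([cv2.resize(x,None,fx=1.8,fy=1.8,interpolation=2) for x in(t,s)]);cv2.imwrite("pics/hover.png",o[:,:,::-1])
E
```

```text
time: 4.6
position: [0.4934, 0.1194, 0.1764]
tool_rot: [[0.322, 0.947, -0.0], [0.947, -0.322, -0.0], [-0.0, 0.0, -1.0]]
ft_force: [-0.1, -0.1, -3.2]
gripper_width: 0.123
grasp_force: 78.4
```

View pics/hover.png

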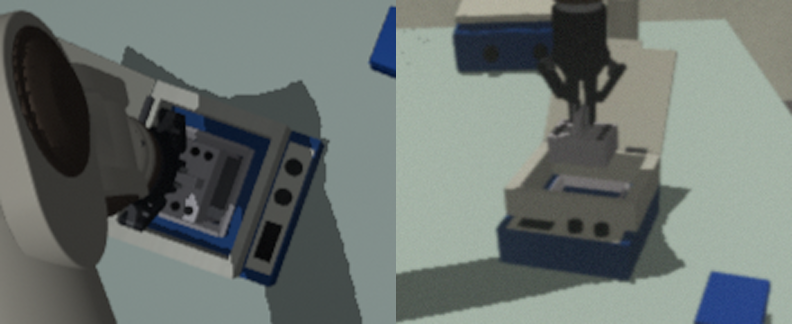

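The block hangs level in the gripper over the well (left half near (205,190)). Now I'll measure its position relative to the well.

Run:
```python
from h import *
c=np.array([493.9,120.4]);a=np.deg2rad(71.2)
R=np.array([[np.cos(a),np.sin(a)],[-np.sin(a),np.cos(a)]])
for n in("top2","side2"):
    P=np.load(n+".npz")["P"];z=P[...,2];L=(P[...,:2]*1000-c)@R.T
    for k,lo,hi,w in(("blocktop",.165,.177,60),("blockside",.135,.165,60),("rim",.1,.11,110),("collar",.064,.075,62)):
        m=(z>lo)&(z<hi)&(abs(L[...,0])<w)&(abs(L[...,1])<w)
        if m.sum()<20: continue
        q=L[m];r=cv2.minAreaRect(q[(q[:,0]<10)].astype(np.float32));print(n,k,m.sum(),np.percentile(q,[1,50,99],axis=0).round(1).tolist(),"z",np.median(z[m]).round(4),"a",round(r[2],2))
```

```text
top2 blocktop 714 [[-35.5, -42.7], [-18.6, 0.2], [4.8, 45.4]] z 0.1719 a 89.52
top2 blockside 148 [[-36.0, -42.3], [-35.2, 1.5], [-33.8, 45.9]] z 0.1505 a 89.83
top2 rim 1945 [[-85.1, -99.5], [-19.3, -26.9], [86.3, 99.4]] z 0.105 a 0.06
top2 collar 389 [[-50.3, -60.2], [-33.2, -11.0], [38.7, 60.1]] z 0.0674 a 0.44
side2 blocktop 375 [[-38.8, -45.1], [-18.1, -10.6], [30.5, 43.0]] z 0.1726 a 0.34
side2 blockside 399 [[-40.3, -45.4], [-36.0, -9.6], [23.3, 44.0]] z 0.1504 a 24.15
side2 rim 828 [[-88.7, -101.7], [-41.9, -33.6], [87.8, 97.8]] z 0.1057 a 0.21
side2 collar 131 [[-5.3, -61.3], [40.4, 1.2], [46.4, 57.9]] z 0.0675 a 3.26
```

Aligned within 1 mm. Now I descend until just above the spring contact.

```bash
python3 -m handwheel '[[[0,0,2,0,1],[0,0,4,0,1],[0,0,5.2,0,1],[0,0,6,0,1],[0,0,6.5,0,1],[0,0,7,0,1],[0,0,7.5,0,1],[0,0,8,0,1],[0,0,8,0,1]]]' 100
```

```text
time: 5.82
position: [0.4936, 0.1203, 0.0961]
tool_rot: [[0.321, 0.947, 0.0], [0.947, -0.321, -0.0], [-0.0, 0.0, -1.0]]
ft_force: [0.3, 0.5, -2.1]
gripper_width: 0.115
grasp_force: 101.3
```

```bash
python3 -m handwheel '[[[0,0,0.4,0,1],[0,0,0.8,0,1],[0,0,1.1,0,1],[0,0,1.3,0,1],[0,0,1.5,0,1],[0,0,1.6,0,1],[0,0,1.7,0,1],[0,0,1.7,0,1]]]' 110; python3 -m handwheel '[[[0,0,0.1,0,1],[0,0,0.2,0,1],[0,0,0.3,0,1],[0,0,0.3,0,1]]]'
```

```text
time: 6.82
position: [0.4948, 0.1206, 0.0814]
tool_rot: [[0.321, 0.947, 0.004], [0.947, -0.321, 0.001], [0.002, 0.004, -1.0]]
ft_force: [1.5, -1.2, 10.6]
gripper_width: 0.119
grasp_force: 109.7
time: 7.32
position: [0.495, 0.1207, 0.0788]
tool_rot: [[0.321, 0.947, 0.005], [0.947, -0.321, 0.001], [0.002, 0.004, -1.0]]
ft_force: [1.2, -1.0, 12.9]
gripper_width: 0.115
grasp_force: 109.8
```

```bash
python3 -m handwheel '[[[0,0,0.15,0,1],[0,0,0.3,0,1],[0,0,0.4,0,1],[0,0,0.4,0,1]]]'; python3 -m handwheel '[[[0,0,0.1,0,1],[0,0,0.2,0,1],[0,0,0.2,0,1]]]'
```

```text
time: 7.82
position: [0.4952, 0.1208, 0.0753]
tool_rot: [[0.321, 0.947, 0.005], [0.947, -0.321, 0.001], [0.003, 0.005, -1.0]]
ft_force: [1.0, -0.6, 16.9]
gripper_width: 0.119
grasp_force: 110.5
time: 8.2
position: [0.4953, 0.1209, 0.0736]
tool_rot: [[0.321, 0.947, 0.006], [0.947, -0.321, 0.001], [0.003, 0.005, -1.0]]
ft_force: [-0.9, -0.8, 18.5]
gripper_width: 0.12
grasp_force: 110.7
```

```bash
python3 -m handwheel '[[[0,0,0.1,0,1],[0,0,0.1,0,1]]]'
```

```text
time: 8.45
position: [0.4954, 0.1209, 0.0727]
tool_rot: [[0.321, 0.947, 0.006], [0.947, -0.321, 0.001], [0.003, 0.005, -1.0]]
ft_force: [-0.9, -1.7, 19.9]
gripper_width: 0.117
grasp_force: 111.1
```

```bash
python3 -m handwheel '[[[0,0,0.1,0,1],[0,0,0.1,0,1]]]' |sed -n '2p;4p'; python3 -m handwheel '[[[0,0,0.05,0,1],[0,0,0.05,0,1]]]'|sed -n '2p;4p'
```

```text
position: [0.4954, 0.1209, 0.0718]
ft_force: [-0.7, -1.9, 20.9]
position: [0.4955, 0.1209, 0.0718]
ft_force: [-1.3, -1.6, 24.6]
```

```bash
python3 -m handwheel '[[[0,0,0.05,0,1],[0,0,0.05,0,1]]]' |sed -n '2p;4p'
```

```text
position: [0.4956, 0.1208, 0.0717]
ft_force: [-2.2, -1.4, 27.5]
```

The block has bottomed: the height stays at 0.0718 while the force climbs, so the plate sees about 7 N. I relax the arm, open the fingers, then rise.

```bash
python3 -m handwheel '[[[0,0,-0.2,0,1],[0,0,-0.4,0,1],[0,0,-0.4,0,1]]]'; python3 -m handwheel '[[[0,0,0,0,0.5],[0,0,0,0,0],[0,0,0,0,-0.2],[0,0,0,0,-0.2],[0,0,-1,0,-0.2],[0,0,-4,0,-0.2],[0,0,-8,0,-0.2],[0,0,-13,0,-0.2],[0,0,-17,0,-0.2],[0,0,-20,0,-0.2],[0,0,-20,0,-0.2]]]'
```

```text
time: 9.57
position: [0.4945, 0.1209, 0.0719]
tool_rot: [[0.321, 0.947, 0.003], [0.947, -0.321, 0.001], [0.002, 0.002, -1.0]]
ft_force: [4.9, 2.3, 2.6]
gripper_width: 0.117
grasp_force: 108.8
time: 10.95
position: [0.4941, 0.1206, 0.2743]
tool_rot: [[0.321, 0.947, 0.004], [0.947, -0.321, 0.001], [0.002, 0.004, -1.0]]
ft_force: [0.0, 0.3, -0.7]
gripper_width: 0.599
grasp_force: 0.0
```

Run:
```python
from h import *
c=np.array([493.9,120.4]);a=np.deg2rad(71.2)
R=np.array([[np.cos(a),np.sin(a)],[-np.sin(a),np.cos(a)]])
for n in("top","side"):
    im,d,P=cloud(n);z=P[...,2];L=(P[...,:2]*1000-c)@R.T
    np.savez(n+"3",im=im,P=P)
    for k,lo,hi,w in(("body",.06,.075,34),("bar",.09,.103,31),("rim",.1,.11,110)):
        m=(z>lo)&(z<hi)&(abs(L[...,0])<w+(k=="body")*0)&(abs(L[...,1])<w+10)
        if m.sum()>10: q=L[m];print(n,k,m.sum(),np.percentile(q,[1,50,99],axis=0).round(1).tolist(),"z",np.percentile(z[m],[10,50,90]).round(4))
    x=im[90:270,70:290] if n=="top" else im[60:240,200:420]
    t=x if n=="top" else np.hstack([t,x])
cv2.imwrite("pics/home.png",cv2.resize(t,None,fx=1.8,fy=1.8,interpolation=2)[:,:,::-1])
```

```text
top body 992 [[-33.3, -43.1], [-1.1, -4.5], [32.9, 43.4]] z [0.0651 0.0677 0.0699]
top bar 145 [[-28.3, -5.5], [-0.3, 0.4], [28.9, 6.2]] z [0.0972 0.0994 0.1017]
top rim 1850 [[-85.2, -99.6], [-25.7, -4.1], [83.7, 99.4]] z [0.1026 0.105  0.1072]
side body 154 [[-8.8, -43.3], [11.9, -11.5], [32.8, 42.4]] z [0.067  0.0684 0.0702]
side bar 67 [[-29.9, -7.9], [-6.5, -3.8], [27.5, 4.4]] z [0.092  0.0997 0.1015]
side rim 1043 [[-88.7, -101.6], [-6.6, -3.8], [89.0, 97.5]] z [0.1016 0.1056 0.1074]
```

View pics/home.png

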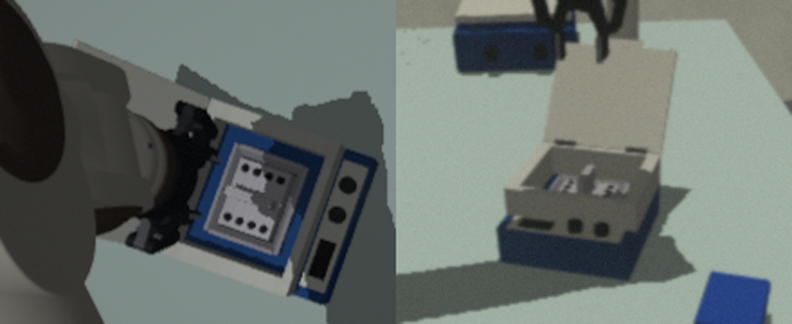

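Block is home: the bar top is at about 99 mm and it is centred in the collar in the picture. Before I push the lid I check how low the arm hangs behind the tool.

Run:
```python
from h import *
t=np.array([.4941,.1206,.2743])
P=np.concatenate([np.load(n+"3.npz")["P"].reshape(-1,3) for n in("top","side")])
P=P[np.isfinite(P).all(1)]
b=-t[:2]/np.linalg.norm(t[:2])   # towards base
s=(P[:,:2]-t[:2])@b; w=(P[:,:2]-t[:2])@np.array([-b[1],b[0]])
for lo in np.arange(-.1,.5,.04):
    m=(s>lo)&(s<lo+.04)&(abs(w)<.09)&(P[:,2]>.262)
    if m.sum()>5: print(round(lo,2),m.sum(),"zmin above TCP",(np.percentile(P[m][:,2],3)-t[2]).round(3),"max",(P[m][:,2].max()-t[2]).round(3))
print(status.read_state()["q"].round(3))
```

```text
-0.06 3901 zmin above TCP 0.051 max 0.478
-0.02 8657 zmin above TCP 0.085 max 0.484
0.02 9826 zmin above TCP 0.058 max 0.481
0.06 6654 zmin above TCP 0.389 max 0.467
0.1 6986 zmin above TCP 0.396 max 0.456
0.14 7808 zmin above TCP 0.388 max 0.451
0.18 5096 zmin above TCP 0.374 max 0.445
0.22 424 zmin above TCP 0.354 max 0.409
0.46 565 zmin above TCP -0.001 max 0.247
[0.239 0.005 0.169 1.735 0.    2.137]
```

```bash
python3 -m handwheel '[[[2,0,-2.5,0,1],[6,0,-3,0,1],[11,0,-3,0,1],[16,0,-3,0,1],[20,0,-3,0,1],[23,0,-3,0,1],[24,0,-3,0,1],[24,0,-3,0,1],[24,0,0,0,1],[24,0,2.5,0,1],[24,0,3.8,0,1],[24,0,3.8,0,1],[24,0,3.8,0,1]]]' 40
```

```text
time: 12.68
position: [0.5705, 0.347, 0.2346]
tool_rot: [[0.322, 0.947, 0.001], [0.947, -0.322, 0.001], [0.001, 0.001, -1.0]]
ft_force: [-0.0, 0.2, -0.1]
gripper_width: -0.003
grasp_force: 0.0
```

Run:
```python
from h import *
im,d,P=cloud("side");im2,d2,P2=cloud("top")
t=np.hstack([im2[60:260,40:260],im[30:230,200:420]]);cv2.imwrite("pics/pre.png",cv2.resize(t,None,fx=1.8,fy=1.8)[:,:,::-1])
p=status.read_state()["position"][:2]*1000-[493.9,120.4];print("hx",p@[.322,.947])
```

```text
hx 239.74543258280565
```

View pics/pre.png

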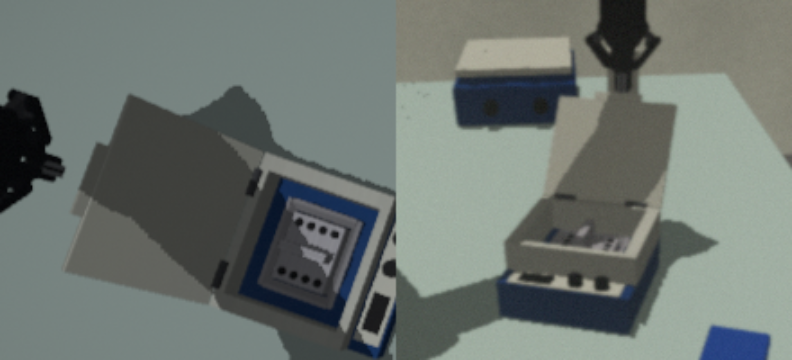

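Fingers (61,168) stand just beyond the lip (90,170), with the tips at lip height. Now I push slowly.

```bash
python3 -m handwheel '[[[-1,0,0,0,1],[-2,0,0,0,1],[-2.4,0,0,0,1],[-2.7,0,0,0,1],[-3,0,0,0,1],[-3.3,0,0,0,1],[-3.6,0,-0.1,0,1],[-3.9,0,-0.2,0,1],[-4.2,0,-0.3,0,1],[-4.5,0,-0.4,0,1]]]'
```

```text
time: 14.02
position: [0.5559, 0.3048, 0.2372]
tool_rot: [[0.321, 0.947, -0.0], [0.947, -0.321, -0.0], [-0.0, -0.0, -1.0]]
ft_force: [0.9, 2.6, 2.0]
gripper_width: 0.001
grasp_force: 1.2
```

```bash
python3 -m handwheel '[[[-0.4,0,-0.15,0,1],[-0.8,0,-0.3,0,1],[-1.2,0,-0.5,0,1],[-1.6,0,-0.7,0,1],[-2,0,-0.9,0,1],[-2.4,0,-1.1,0,1],[-2.8,0,-1.3,0,1],[-3.2,0,-1.5,0,1],[-3.6,0,-1.6,0,1],[-4,0,-1.7,0,1],[-4.4,0,-1.8,0,1],[-4.8,0,-1.9,0,1]]]'
python3 - <<'E'
from h import *
im,d,P=cloud("side")
L=(P[...,:2]*1000-[493.9,120.4]);hx=L@[.322,.947];hy=L@[-.947,.322];z=P[...,2]*1000
m=(abs(hy)>45)&(abs(hy)<95)&(hx>60)&(hx<260)&(z>130)&(z<310)
q=np.c_[hx[m]-85,z[m]-105.5];c=q.mean(0);v=np.linalg.svd((q-c),full_matrices=False)[2][0];v*=np.sign(v[1]);print(m.sum(),"lid angle",np.pi-np.arctan2(v[1],v[0]) , q.max(0))
E
```

```text
time: 15.52
position: [0.5405, 0.2594, 0.2564]
tool_rot: [[0.321, 0.947, 0.0], [0.947, -0.321, -0.0], [-0.0, 0.0, -1.0]]
ft_force: [0.5, 0.6, 0.3]
gripper_width: -0.001
grasp_force: 0.5
1787 lid angle 1.820124592481752 [ 46.38264931 168.61899593]
```

```bash
cat > lid.py <<'E'
from h import *
im,d,P=cloud("side")
L=(P[...,:2]*1000-[493.9,120.4]);hx=L@[.322,.947];hy=L@[-.947,.322];z=P[...,2]*1000
m=(abs(hy)>45)&(abs(hy)<95)&(hx>-30)&(hx<260)&(z>130)&(z<310)
q=np.c_[hx[m]-85,z[m]-105.5];c=q.mean(0);v=np.linalg.svd((q-c),full_matrices=False)[2][0];v*=np.sign(v[1]);s=status.read_state();print(m.sum(),"lid",np.pi-np.arctan2(v[1],v[0]),q.max(0) if len(q) else 0,"tcp hx",(s["position"][:2]*1000-[493.9,120.4])@[.322,.947],s["ft_force"])
E
python3 -m handwheel '[[[-0.4,0,-0.1,0,1],[-0.8,0,-0.2,0,1],[-1.2,0,-0.3,0,1],[-1.6,0,-0.4,0,1],[-2,0,-0.5,0,1],[-2.4,0,-0.6,0,1],[-2.8,0,-0.7,0,1],[-3.2,0,-0.7,0,1],[-3.6,0,-0.7,0,1],[-4,0,-0.7,0,1],[-4.4,0,-0.7,0,1],[-4.8,0,-0.7,0,1]]]'; python3 lid.py
```

```text
time: 17.08
position: [0.5251, 0.2139, 0.2633]
tool_rot: [[0.321, 0.947, -0.0], [0.947, -0.321, -0.0], [-0.0, -0.0, -1.0]]
ft_force: [-0.0, 1.1, 0.4]
gripper_width: -0.002
grasp_force: 0.2
1771 lid 1.5478867953198305 [  4.21627172 174.54219735] tcp hx 98.23381573215906 [ 0.42714785  0.20749342 -0.00322477]
```

```bash
python3 -m handwheel '[[[-0.3,0,0,0,1],[-0.6,0,0,0,1],[-0.9,0,0,0,1],[-1.2,0,0,0,1]]]' | sed -n '1p;4p'; python3 lid.py
```

```text
time: 17.62
ft_force: [-0.0, 0.2, -0.1]
1726 lid 1.4733358848336375 [  0.64499515 173.90763392] tcp hx 86.37228554044616 [0.26306557 0.12212704 0.31152985]
```

```bash
python3 -m handwheel '[[[-0.3,0,0,0,1],[-0.6,0,0,0,1],[-0.9,0,0,0,1]]]' | sed -n '1p;4p'; python3 lid.py; python3 lid.py
```

```text
time: 18.05
ft_force: [-0.4, 0.5, -0.2]
1694 lid 1.4198343974662695 [ -1.67682655 173.44038981] tcp hx 77.38062769821731 [ 1.04928602 -0.53536851 -0.16671964]
1697 lid 1.4132161370450558 [ -1.26033803 172.42783402] tcp hx 77.55532339290944 [-0.04867565  0.56149156  0.87498905]
```

Below 1.45. I hold still and see whether it falls on its own.

```bash
python3 -m handwheel '[[[0,0,0,0,1],[0,0,0,0,1]]]' | sed -n '1p;4p'; python3 lid.py
```

```text
time: 18.4
ft_force: [0.2, 0.4, 0.4]
1677 lid 1.414425209888781 [ -1.40900485 172.86938344] tcp hx 77.94220483341765 [ 0.3809281  -0.03275577 -0.1713382 ]
```

```bash
python3 -m handwheel '[[[-0.3,0,0,0,1],[-0.5,0,0,0,1],[-0.5,0,0,0,1],[-0.5,0,0,0,1]]]' | sed -n '1p;4p'; python3 lid.py
```

```text
time: 18.95
ft_force: [0.5, 0.7, 0.0]
1644 lid 1.366936768891274 [ -0.42483286 171.66285391] tcp hx 72.86562344736872 [0.37956948 0.07260727 0.56987404]
```

```bash
python3 -m handwheel '[[[0,0,0,0,1],[0,0,0,0,1],[0,0,0,0,1]]]' | sed -n '1p;4p'; python3 lid.py
```

```text
time: 19.38
ft_force: [0.9, 0.0, -0.8]
1565 lid 1.2889204938680268 [ -5.25648453 168.78400478] tcp hx 72.8765262976857 [-0.11538126 -0.88953118 -0.40464304]
```

It's falling on its own (1.367 → 1.289). I retreat backwards and up.

```bash
python3 -m handwheel '[[[1.5,0,0,0,1],[4,0,0,0,1],[7,0,-1,0,1],[9,0,-2,0,1],[10,0,-3,0,1],[10,0,-3,0,1],[10,0,-3,0,1],[10,0,-3,0,1],[10,0,-3,0,1],[10,0,-3,0,1],[10,0,-3,0,1],[10,0,-3,0,1],[10,0,-3,0,1],[10,0,-3,0,1],[10,0,-3,0,1],[10,0,-3,0,1],[10,0,-3,0,1],[10,0,-3,0,1],[10,0,-3,0,1],[10,0,-3,0,1]]]'; python3 -m handwheel '[[[0,0,0,0,1],[0,0,0,0,1],[0,0,0,0,1],[0,0,0,0,1],[0,0,0,0,1],[0,0,0,0,1],[0,0,0,0,1],[0,0,0,0,1],[0,0,0,0,1],[0,0,0,0,1],[0,0,0,0,1],[0,0,0,0,1],[0,0,0,0,1],[0,0,0,0,1],[0,0,0,0,1],[0,0,0,0,1]]]' >/dev/null
python3 - <<'E'
from h import *
im,d,P=cloud("top");im1,d1,P1=cloud("side")
L=(P[...,:2]*1000-[493.9,120.4]);hx=L@[.322,.947];hy=L@[-.947,.322];z=P[...,2]
for lo in range(-80,80,20):
    m=(hx>lo)&(hx<lo+20)&(abs(hy)<90);print(lo,m.sum(),np.percentile(z[m],[10,50,90]).round(4))
t=np.hstack([im[60:300,40:480],im1[:240,200:420]]);cv2.imwrite("pics/end.png",cv2.resize(t,None,fx=1.2,fy=1.2)[:,:,::-1])
E
```

```text
time: 21.92
position: [0.5489, 0.2842, 0.2933]
tool_rot: [[0.321, 0.947, 0.0], [0.947, -0.321, 0.0], [0.0, 0.0, -1.0]]
ft_force: [0.2, 0.5, 0.9]
gripper_width: 0.003
grasp_force: 0.0
-80 749 [0.1113 0.1135 0.1157]
-60 761 [0.1121 0.1145 0.1167]
-40 751 [0.1125 0.1146 0.1168]
-20 778 [0.1124 0.1148 0.1173]
0 1126 [0.113  0.116  0.6629]
20 784 [0.1126 0.1149 0.1174]
40 726 [0.1123 0.1145 0.1168]
60 744 [0.1115 0.1137 0.1157]
```

View pics/end.png

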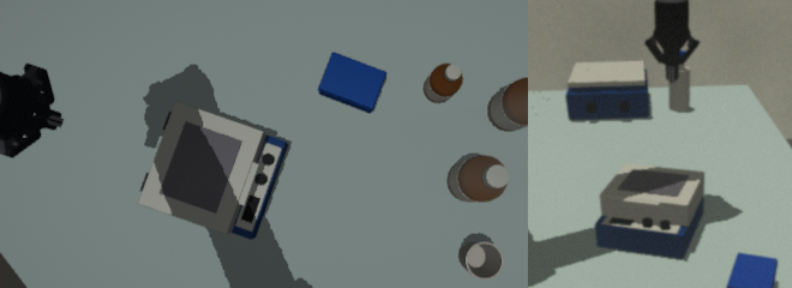

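The lid lies level and shut at about 0.1135 m, centred at (205,165), and the robot is clear of it. The bottle, tip box and beaker are where they stood.

```bash
python3 -c "from station import hand_in; print(hand_in())"
```

```text
the job is handed in; nothing more can be done
None
```

The job is handed in at about 24 s: the block is pressed home in the well (roughly 7 N on the plate), the lid fell shut untouched, and the bottle, tip box and beaker look unmoved; the judge's verdict was not shown.

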